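Set the thumbwheel preset module and dock it

TASK

Take the small grey preset module out of its metal cradle, stand it upright on the black mat and let go of it. There, roll its thumbwheel until the 7 clicks in at the top, between the index marks, and take your fingers off it. Then pick the module up again and set it fully down in the slot of the white dosing console, with the wheel still on top and still at 7; leave the other things on the bench where they are.

Things in the scene. Friction and masses are not known exactly. Their poses are not given: they have to be found in the camera images.
- module: loose grey box 62 (x) x 42 (y) x 38 mm, about 0.24 kg, upright in the cradle at the start. Origin: centre of its underside, z up. A black thumbwheel stands out of its top (wheel top 52 mm above the origin) between grey cheeks 26 mm over their outsides, 48 mm high. Plain vertical faces: gripped across its width (closing along its y) or by its black-ribbed ends (closing along its x)
- wheel (a joint): thumbwheel angle: 0.628 rad a digit, 0 reads 0, 7 reads 4.398; stops beyond 0 and 9, no wrap; starts from 2 to 5, maybe between digits. A spring clicks it home within 0.2 rad of a digit. Moving the wheel's top towards the module's +x raises the number, 11.3 mm a digit
- wheel_axle (a point): centre of the thumbwheel, 34 mm above the module's origin, axle along its y. Wheel diameter 36, width 14 mm, rubber rim with white digits; the one on top is set. To roll it: press a fingertip on its top (6 to 15 N), move along the module's length (about 5 N turns it; some slip), lift, repeat; a tip 20 mm wide along the motion does about a digit a stroke
- cradle: fixed aluminium cradle, base plate 92 (x) x 62 (y) x 5 mm, origin under its centre. The module stands on the plate, long side along x, between end walls 50 mm wide and 55 mm high, 2.5 mm off its ends, with lips round its corners (33 mm high, over 25 mm from the middle along x): there grip it only across its width, and lift it straight up
- mat: fixed black rubber mat on the bench, 130 x 130 x 4 mm. Origin: centre of its underside; its top is at z = 4 mm.
- dock: fixed white console 142 (x) x 124 (y) mm, back part (+x) 57 mm high with a dark display. Origin: under the slot's centre, in the front part. The module stands in the slot, long side along the console's y, either way round. Flared walls 60 mm high, 40 mm wide, 51 mm apart stand before and behind it: there hold it only by its ends, beyond which are 4 mm high sills, 72 mm apart
- seat (a point): centre of the docking slot's floor, 10 mm above the console's origin: where the module's origin comes to lie when docked (about 4.5 mm play each way)
- timer: bystander: loose white bench timer, 63x68x36 mm, origin under its centre; leave it alone
- tape: bystander: loose roll of tape lying flat, 98 mm across, 25 mm high, origin under its centre; leave it alone
- dropper: bystander: loose dropper bottle, 36 mm across, 96 mm high, origin under its centre; leave it alone
- pen: bystander: loose pen, 145 mm long, on the bench's front edge; leave it alone
There are look-alikes about, which are no part of the job. What is shaped like the module but green is not meant.

How it is judged:
On the way, in this order (a step that is already met when the one before it is completed fails the run):
1. the module stands upright on the mat, let go (x of module in the frame of mat between -0.065 and 0.065 m and y of module in the frame of mat between -0.065 and 0.065 m and height (world z) of module below 0.008 m and angle between module's own z axis and vertical below 0.1 rad and contact force between each of the arm, the fingers and module below 0.1 N), for 0.2 s.
2. the wheel is at 7, while the module stands on the mat, let go (value of joint wheel between 4.2 and 4.6 rad and x of module in the frame of mat between -0.065 and 0.065 m and y of module in the frame of mat between -0.065 and 0.065 m and height (world z) of module below 0.008 m and angle between module's own z axis and vertical below 0.1 rad and contact force between the fingers and module below 0.1 N), for 0.2 s.
At the end, for the whole second after the job is handed in: The module stands upright (within 0.05 rad), at rest and released in the console's slot, fully down on the slot floor (within 2.5 mm), its origin within 9 mm of the slot's centre, its long side along the slot (within 0.25 rad), and its wheel is clicked in at 7 (4.2 to 4.6 rad) (horizontal distance between module and seat below 0.009 m and z of module in the frame of dock between 0.007 and 0.0125 m and angle between the x axis of module and the y axis of dock, either way round below 0.25 rad and angle between module's own z axis and vertical below 0.05 rad and value of joint wheel between 4.2 and 4.6 rad and linear speed of module below 0.02 m/s); the robot touches nothing.
It fails at once if a bystander (timer, tape, dropper bottle or pen) is pushed more than 30 mm, or the dropper bottle is knocked over (distance of any of timer, tape, dropper, pen from where it was at the start of the episode above 0.03 m or angle between dropper's own z axis and vertical above 0.6 rad).
It also fails if it takes over 72 s, if anything falls off the work surface, if the arm or the gripper's body presses on something with over 40 N, if the wrist force passes 120 N, or if a joint passes its speed limit or range.

ROBOT

A 7-joint arm with a two-finger parallel gripper is mounted at the origin on a cart in front of the work surface, level with it; the furniture and walls round the work are solid. World frame = base frame: x ahead of the robot, y to its left, z up, the work surface at z = 0. Lengths are in m, angles in rad, forces in N, time in s.
With the tool pointing down it reaches from about 0.425 to 0.875 m from the base axis. Payload 8.4 kg.
Tool frame: the origin (TCP) lies midway between the tips of the shut fingers; the grasp point (between the pads) lies 19 mm behind it; z points along the fingers, y is the line along which they close (so a half turn about z gives the same grasp; the last joint's range is limited). The gripper opens to 85 mm and grips with 20 to 120 N. Pads are 22 mm wide; open, the fingers measure 114 mm over their backs; the gripper's body (76 mm by 85 mm) begins 54 mm behind the grasp point. The pads swing forward as they close: fully open they stand 13 mm farther back than shut.
Start: joints at [-1.413, 0.333, 0.04, 1.465, -0.013, 1.343, -0.059], TCP at [0.165, 0.629, 0.231] pointing down, gripper open.
Joint ranges: [-2.58, 2.58], [-0.38, 2.09], [-1.3, 1.39], [0.25, 2.4], [-1.5, 4.64], [0.08, 2.09], [-2.65, 2.65]. Speed limits (rad/s): [2.22, 2.22, 2.79, 2.79, 3.14, 3.14, 3.14].

INTERFACE

Orientations are given as [roll, pitch, yaw] about the fixed x, y, z axes, in that order (R = Rz(yaw) Ry(pitch) Rx(roll)).
In Python, from station import r gives the robot as it stands.
- The arm moves only by the tool move_arm, never from a script. Its argument "increments" is a list of rows, each a list of 7 numbers: the shift along the tool's x, y, z in mm, then the turn, a rotation vector about the tool's x, y, z in rad, then the closure, from -1 (fully open) to 1 (shut), so that 0 is half open. A call has 1 to 5 rows; each row is the pose to reach, as a shift and turn from the pose commanded when the call began, along the tool's axes at that moment; what a row does not reach only later rows make up. A row lasts 1/8 s, in which the tool goes at most 62.5 mm and 10.7 degrees, less where a joint would pass 70% of its speed; a pose out of reach is approached as far as the arm can. A call with a gripper value outside its range is refused whole. The fingers move at their own pace and stop on an object; "squeeze" is the grip in N (left out, the last holds). Time passes only in rows, so rows that repeat a pose let the fingers close. It gives the time, the measured TCP pose, the force, the opening and the grip force at its end, in the units of the state.
- r.observe(): the state, without advancing time (a new reading comes with each control period).
- r.camera(name): name is "scene" or "top" or "wrist"; returns a dict with "frame" (480x640x3 uint8, red, green, blue), "mtx" (3x3 intrinsics, pixels), "k1" (the pictures are not rectified: a ray, as slopes to the right and down, at radius r is drawn at 1 + k1 r^2 times it, then the intrinsics apply), "extrinsics" (4x4, takes a point from world to camera coordinates). Camera axes: x right, y down, z forward; pixel columns grow to the right and rows downward; lengths in m; the calibration is good to about 2 mm. A picture is of the moment at which its call begins. There is no depth.
- r.finish_job(): hands the job in; it is judged then, once.
Trained networks look in the newest picture that a camera, given by its name, has taken for a name from the list of things; names that differ only in an ending like _2 or _b are one class to them, and where a whole thing is asked for, a point or a joint stands for the part that bears it (a point fixed in the world has none). Each returns a list of dicts, best first, with "confidence" (0 to 1); they miss things now and then, are a little off and sometimes report something else, mostly with a low value. They report only what shows in the picture. A call takes as long as a camera call. They do not tell look-alikes from the thing itself.
- r.recognise(camera, query): "uv" ([column, row] in pixels, amid what is visible of it).
- r.regions_of(camera, query): "mask" (480x640 bool, what is visible of it) and "uv" ([column, row] in pixels, amid what is visible of it).
The state is a dict: "t": time; "joint_pos": joint angles; "qd": joint speeds; "joint_torque": joint torques, N m; "position": TCP position; "tcp_rot": TCP orientation; "force": force on the tool from outside, world axes, zero at the start; "wrist_torque": the same for the moment, N m; "opening": finger opening in m; "grasp_force": force on a finger pad.
Only numpy, scipy, OpenCV 4.12 (cv2) and the standard library are available. Lean on these libraries where they do the work, as an engineer would, in place of code of your own. Each camera call takes 0.05 s, during which the arm holds its last target. There are 200 camera calls.

## Working session

There is one attempt and no reset: what is moved stays moved. The work goes in short steps, Python scripts to look and compute and a tool call to move; the robot and the scene stay as the last step left them, time stands still between calls to the robot, and variables do not carry over. Pictures are saved under pics/ and viewed, at most 10 in all, crops included, and the job is handed in when it is done.

Besides the shell and the picture viewer there is one more tool, called after "Request:" as name(argument=value, ...) on one line, values as JSON. move_arm: Moves the arm, as the interface text tells. Its arguments: {"type":"object","properties":{"increments":{"type":"array"},"squeeze":{"type":"number"}},"required":["increments"]}

```bash
mkdir -p pics; cat > h.py <<'E'
import numpy as np, cv2
from scipy.spatial.transform import Rotation as R
from station import r
def ray(c,uv):
    K=c["mtx"];p=np.array([(uv[0]-K[0,2])/K[0,0],(uv[1]-K[1,2])/K[1,1]])
    q=p.copy()
    for _ in range(20): q=p/(1+c["k1"]*(q@q))
    E=np.array(c["extrinsics"]);Rt=E[:3,:3];o=-Rt.T@E[:3,3]
    return o,Rt.T@np.array([q[0],q[1],1])
def at(c,uv,z):
    o,d=ray(c,uv);return o+d*(z-o[2])/d[2]
def proj(c,P):
    E=np.array(c["extrinsics"]);p=E[:3,:3]@np.asarray(P,float)+E[:3,3];s=p[:2]/p[2]
    s=s*(1+c["k1"]*(s@s));K=c["mtx"];return np.array([K[0,0]*s[0]+K[0,2],K[1,1]*s[1]+K[1,2]])
def save(c,n,box=None,sc=1):
    f=c["frame"][:,:,::-1]
    if box: f=f[box[1]:box[3],box[0]:box[2]]
    cv2.imwrite("pics/"+n,cv2.resize(np.ascontiguousarray(f),None,fx=sc,fy=sc,interpolation=cv2.INTER_CUBIC))
E
python3 - <<'E'
from h import *
s=r.observe();print(s)
c=r.camera("top");save(c,"top.png");print(c["k1"],c["mtx"])
H=dict(module=.038,wheel=.05,cradle=.03,mat=.004,dock=.05,timer=.036,tape=.025,dropper=.09,pen=.005)
for n,h in H.items():
    for d in r.regions_of("top",n)[:3]:
        rc=cv2.minAreaRect(np.argwhere(d["mask"])[:,::-1].astype(np.float32))
        print(n,round(d["confidence"],2),np.round(d["uv"]),at(c,d["uv"],h).round(3),np.round(rc[0]),np.round(rc[1]),round(rc[2]))
c=r.camera("scene");save(c,"scene.png")
E
```

```text
{'t': 0.0, 'joint_pos': array([-1.41318852,  0.33391319,  0.03987388,  1.46626859, -0.01340833,
        1.3433005 , -0.05852762]), 'qd': array([-1.10307213e-03, -3.37274290e-04,  4.49848384e-04,  8.63199981e-05,
        1.05884479e-03,  1.39220733e-03, -1.25344844e-04]), 'joint_torque': array([-2.47398202e-05, -6.58571863e+01,  1.36554714e+00, -4.05545998e+01,
        1.68151420e-02,  1.31366783e-02,  1.97303814e-05]), 'position': array([0.16500555, 0.62823651, 0.2304211 ]), 'tcp_rot': array([-3.13997228e+00,  1.02325238e-04,  2.88473815e+00]), 'force': array([ 0.31431294, -0.5094943 ,  0.87447624]), 'wrist_torque': array([ 0.03069113, -0.0328786 , -0.01291649]), 'grasp_force': 0.0, 'opening': 0.08512997877356145}
0.07175146532700828 [[622.1031672    0.         307.47179863]
 [  0.         622.1031672  245.34212563]
 [  0.           0.           1.        ]]
module 0.87 [325. 266.] [ 0.486 -0.206  0.038] [324. 268.] [31. 21.] 90
module 0.78 [264. 293.] [ 0.436 -0.088  0.038] [263. 294.] [34. 24.] 27
module 0.74 [198. 316.] [0.395 0.037 0.038] [199. 317.] [24. 35.] 72
wheel 0.51 [323. 264.] [ 0.489 -0.203  0.05 ] [324. 266.] [ 8. 17.] 0
wheel 0.42 [198. 315.] [0.396 0.036 0.05 ] [198. 315.] [ 8. 17.] 72
wheel 0.4 [263. 292.] [ 0.438 -0.087  0.05 ] [262. 292.] [18.  8.] 27
cradle 0.88 [321. 289.] [ 0.443 -0.198  0.03 ] [324. 270.] [46. 31.] 90
dock 0.65 [225. 196.] [ 0.626 -0.014  0.05 ] [220. 197.] [64. 75.] 1
timer 0.77 [400. 178.] [ 0.662 -0.361  0.036] [402. 178.] [29. 37.] 76
tape 0.61 [356. 172.] [ 0.68  -0.274  0.025] [355. 187.] [48. 48.] 27
dropper 0.71 [304. 180.] [ 0.644 -0.169  0.09 ] [304. 182.] [23. 17.] 90
dropper 0.24 [321. 266.] [ 0.478 -0.198  0.09 ] [324. 266.] [ 9. 18.] 0
pen 0.63 [366. 334.] [ 0.358 -0.283  0.005] [366. 331.] [ 7. 70.] 82
```

```bash
python3 - <<'E'
import cv2
f=cv2.imread("pics/top.png");cv2.imwrite("pics/topc.png",cv2.resize(f[120:380,140:460],None,fx=2.3,fy=2.3,interpolation=cv2.INTER_CUBIC))
E
```

```text
(no output)
```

View pics/topc.png

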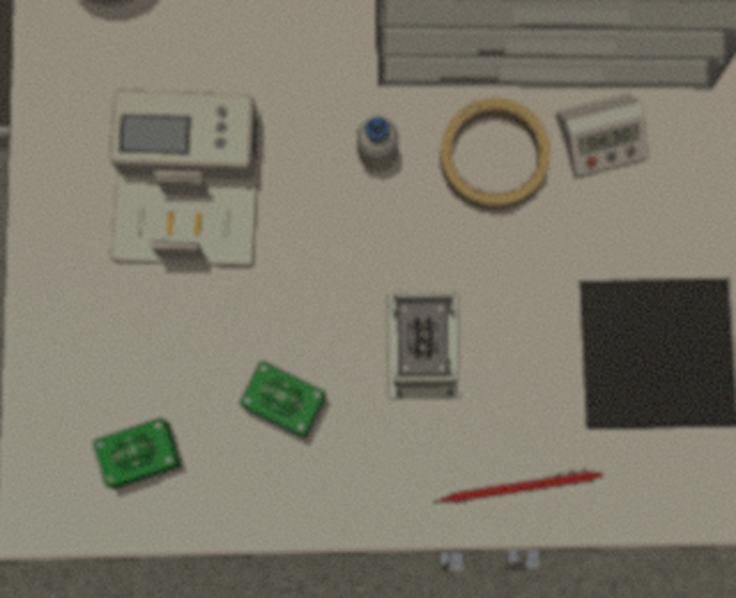

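View pics/scene.png

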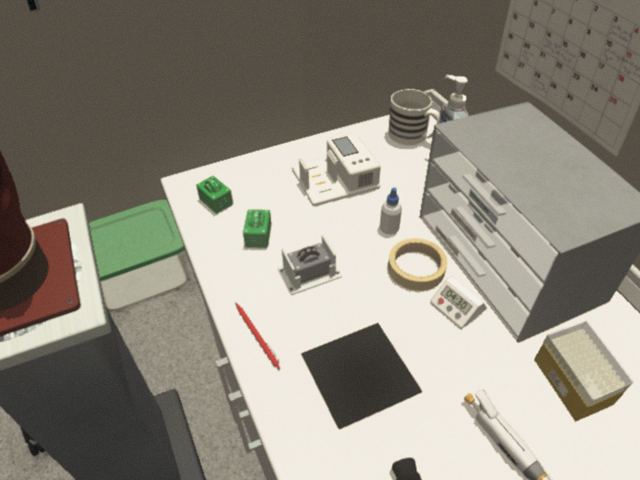

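The grey module is in the cradle at full-frame (324,267), with the mat at (425,273). The console is at (220,197) with its slot between the flared walls at about (219,217). The two green look-alikes are at lower left.

```bash
python3 - <<'E'
from h import *
c=r.camera("top")
P=lambda x,y,z:print((x,y),z,at(c,(140+x/2.3,120+y/2.3),z).round(3))
print("mat");[P(x,y,.004) for x,y in [(581,282),(728,279),(736,427),(587,428)]]
print("cradle base/ walls");[P(x,y,.055) for x,y in [(389,294),(459,294),(394,380),(457,380)]]
P(390,398,.005);P(458,398,.005)
print("wheel");P(423,338,.05)
print("dock slot bars");P(171,223,.01);P(198,223,.01)
print("dock base");P(112,262,.008);P(253,265,.008);P(253,187,.008)
P(112,93,.057);P(252,97,.057);P(252,167,.057)
print("back wall top");P(155,172,.06);P(201,172,.06);P(155,243,.06);P(199,243,.06)
print("dropper");P(377,128,.096)
print("tape");P(495,154,.025);print("timer");P(603,137,.036)
print(np.array(r.camera("wrist")["extrinsics"]).round(3))
s=r.observe();print(R.from_euler('xyz',s["tcp_rot"]).as_matrix().round(2))
E
```

```text
mat
(581, 282) 0.004 [ 0.537 -0.344  0.004]
(728, 279) 0.004 [ 0.537 -0.471  0.004]
(736, 427) 0.004 [ 0.409 -0.469  0.004]
(587, 428) 0.004 [ 0.41  -0.343  0.004]
cradle base/ walls
(389, 294) 0.055 [ 0.52  -0.176  0.055]
(459, 294) 0.055 [ 0.519 -0.234  0.055]
(394, 380) 0.055 [ 0.447 -0.179  0.055]
(457, 380) 0.055 [ 0.446 -0.231  0.055]
(390, 398) 0.005 [ 0.439 -0.175  0.005]
(458, 398) 0.005 [ 0.438 -0.233  0.005]
wheel
(423, 338) 0.05 [ 0.483 -0.204  0.05 ]
dock slot bars
(171, 223) 0.01 [0.596 0.013 0.01 ]
(198, 223) 0.01 [ 0.595 -0.01   0.01 ]
dock base
(112, 262) 0.008 [0.562 0.064 0.008]
(253, 265) 0.008 [ 0.557 -0.058  0.008]
(253, 187) 0.008 [ 0.627 -0.058  0.008]
(112, 93) 0.057 [0.699 0.057 0.057]
(252, 97) 0.057 [ 0.693 -0.062  0.057]
(252, 167) 0.057 [ 0.631 -0.062  0.057]
back wall top
(155, 172) 0.06 [0.628 0.019 0.06 ]
(201, 172) 0.06 [ 0.627 -0.019  0.06 ]
(155, 243) 0.06 [0.566 0.019 0.06 ]
(199, 243) 0.06 [ 0.565 -0.018  0.06 ]
dropper
(377, 128) 0.096 [ 0.651 -0.169  0.096]
tape
(495, 154) 0.025 [ 0.648 -0.271  0.025]
timer
(603, 137) 0.036 [ 0.658 -0.364  0.036]
[[ 0.254  0.967 -0.    -0.651]
 [ 0.935 -0.245  0.257 -0.032]
 [ 0.248 -0.065 -0.967  0.379]
 [ 0.     0.     0.     1.   ]]
[[-0.97  0.25 -0.  ]
 [ 0.25  0.97  0.  ]
 [ 0.    0.   -1.  ]]
```

```bash
cat >> h.py <<'E'
def rows(pts,v=60,w=.18,state=None):
    "pts: list of (x,y,z,yaw,closure); print rows of increments, in calls of 5, from the present pose, tool kept vertical"
    s=r.observe();M0=R.from_euler('xyz',s["tcp_rot"]);p=np.array(s["position"]);cur=np.r_[p,s["tcp_rot"][2]]
    seq=[]
    for q in pts:
        q=np.array(q,float);d=q[:4]-cur;d[3]=(d[3]+np.pi)%(2*np.pi)-np.pi if abs(d[3])>3.3 else d[3]
        n=max(1,int(np.ceil(max(np.linalg.norm(d[:3])*1e3/v,abs(d[3])/w))))
        for k in range(1,n+1): seq.append(np.r_[cur+d*k/n,q[4]])
        cur=cur+d
    M,o=M0,p
    for i,q in enumerate(seq):
        T=R.from_euler('xyz',[np.pi,0,q[3]])
        t=M.inv().apply(q[:3]-o)*1e3; rv=(M.inv()*T).as_rotvec()
        print([round(x,0) for x in t]+[round(x,3) for x in rv]+[q[4]])
        if i%5==4: print("--"); M,o=T,q[:3]
E
python3 - <<'E'
from h import *
rows([(.43,.3,.25,1.9,-1),(.483,-.204,.22,0,-1)])
E
```

```text
[np.float64(-42.0), np.float64(-31.0), np.float64(-2.0), np.float64(0.0), np.float64(-0.0), np.float64(0.123), np.float64(-1.0)]
[np.float64(-85.0), np.float64(-63.0), np.float64(-5.0), np.float64(0.0), np.float64(-0.0), np.float64(0.246), np.float64(-1.0)]
[np.float64(-127.0), np.float64(-94.0), np.float64(-7.0), np.float64(0.0), np.float64(-0.0), np.float64(0.369), np.float64(-1.0)]
[np.float64(-170.0), np.float64(-125.0), np.float64(-9.0), np.float64(0.0), np.float64(-0.0), np.float64(0.492), np.float64(-1.0)]
[np.float64(-212.0), np.float64(-157.0), np.float64(-12.0), np.float64(0.0), np.float64(-0.0), np.float64(0.616), np.float64(-1.0)]
--
[np.float64(-53.0), np.float64(-1.0), np.float64(-2.0), np.float64(-0.0), np.float64(-0.0), np.float64(0.123), np.float64(-1.0)]
[np.float64(-106.0), np.float64(-2.0), np.float64(-5.0), np.float64(-0.0), np.float64(-0.0), np.float64(0.246), np.float64(-1.0)]
[np.float64(-158.0), np.float64(-3.0), np.float64(-7.0), np.float64(0.0), np.float64(-0.0), np.float64(0.369), np.float64(-1.0)]
[np.float64(-196.0), np.float64(-29.0), np.float64(-4.0), 
[... 659 characters left out ...]
, np.float64(-0.0), np.float64(0.691), np.float64(-1.0)]
[np.float64(-229.0), np.float64(28.0), np.float64(14.0), np.float64(0.0), np.float64(-0.0), np.float64(0.864), np.float64(-1.0)]
--
[np.float64(-25.0), np.float64(38.0), np.float64(3.0), np.float64(0.0), np.float64(-0.0), np.float64(0.173), np.float64(-1.0)]
[np.float64(-51.0), np.float64(77.0), np.float64(5.0), np.float64(0.0), np.float64(-0.0), np.float64(0.345), np.float64(-1.0)]
[np.float64(-76.0), np.float64(115.0), np.float64(8.0), np.float64(0.0), np.float64(-0.0), np.float64(0.518), np.float64(-1.0)]
[np.float64(-102.0), np.float64(154.0), np.float64(11.0), np.float64(0.0), np.float64(-0.0), np.float64(0.691), np.float64(-1.0)]
```

Request:
move_arm(increments=[[-42,-31,-2,0,0,0.123,-1],[-85,-63,-5,0,0,0.246,-1],[-127,-94,-7,0,0,0.369,-1],[-170,-125,-9,0,0,0.492,-1],[-212,-157,-12,0,0,0.616,-1]])

```text
t: 1.27
position: [0.3312, 0.4215, 0.2436]
tcp_rot: [3.141, -0.0, 2.265]
force: [0.6, 0.2, 1.2]
opening: 0.0849
grasp_force: 0.0
```

Request:
move_arm(increments=[[-53,-1,-2,0,0,0.123,-1],[-106,-2,-5,0,0,0.246,-1],[-158,-3,-7,0,0,0.369,-1],[-196,-29,-4,0,0,0.542,-1],[-235,-55,-2,0,0,0.715,-1]])

```text
t: 1.9
position: [0.4395, 0.2059, 0.2453]
tcp_rot: [3.141, -0.0, 1.548]
force: [0.1, -0.3, -0.1]
opening: 0.0853
grasp_force: 0.0
```

Request:
move_arm(increments=[[-46,6,3,0,0,0.173,-1],[-91,11,5,0,0,0.345,-1],[-137,17,8,0,0,0.518,-1],[-183,22,11,0,0,0.691,-1],[-229,28,14,0,0,0.864,-1]])

```text
t: 2.52
position: [0.4632, -0.0234, 0.2315]
tcp_rot: [-3.142, -0.001, 0.684]
force: [0.8, -0.2, -0.2]
opening: 0.0858
grasp_force: 0.0
```

Request:
move_arm(increments=[[-25,38,3,0,0,0.173,-1],[-51,77,5,0,0,0.345,-1],[-76,115,8,0,0,0.518,-1],[-102,154,11,0,0,0.691,-1],[-102,154,11,0,0,0.691,-1]])

```text
t: 3.15
position: [0.4818, -0.2095, 0.2204]
tcp_rot: [3.14, 0.0, -0.009]
force: [-0.9, 0.4, 0.7]
opening: 0.0854
grasp_force: 0.0
```

```bash
python3 - <<'E'
from h import *
c=r.camera("wrist");save(c,"w1.png")
for n,h in dict(module=.043,wheel=.055,cradle=.055).items():
    for d in r.regions_of("wrist",n)[:2]:
        rc=cv2.minAreaRect(np.argwhere(d["mask"])[:,::-1].astype(np.float32))
        print(n,round(d["confidence"],2),np.round(d["uv"]),at(c,d["uv"],h).round(4),at(c,rc[0],h).round(4),np.round(rc[1]),round(rc[2],1))
E
```

```text
module 0.98 [317. 213.] [ 0.4845 -0.2038  0.043 ] [ 0.4849 -0.2     0.043 ] [66. 45.] 90.0
module 0.92 [ 85. 298.] [0.4023 0.024  0.043 ] [0.4021 0.0257 0.043 ] [47. 84.] 70.3
wheel 0.87 [189. 266.] [ 0.4392 -0.0858  0.055 ] [ 0.4389 -0.0862  0.055 ] [37. 19.] 24.0
wheel 0.8 [ 71. 308.] [0.3979 0.0306 0.055 ] [0.3994 0.0293 0.055 ] [17. 37.] 68.2
cradle 0.81 [312. 182.] [ 0.5146 -0.2     0.055 ] [ 0.4903 -0.2017  0.055 ] [95. 62.] 90.0
```

View pics/w1.png

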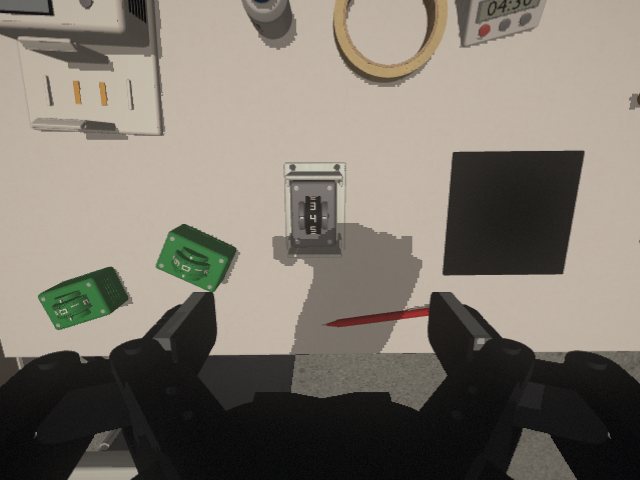

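Seen from above, the module is in the cradle at (314,213) with 4 on top. The digits rise toward the robot side, so the module's +x is world +x and the wheel needs +3 digits. Both pads clear it.

Request:
move_arm(increments=[[3,-8,45,0,0,-0.009,-1],[3,-8,95,0,0,-0.009,-1],[3,-8,145,0,0,-0.009,-1],[3,-8,180,0,0,-0.009,-1],[3,-8,207,0,0,-0.009,-1]])

```text
t: 3.98
position: [0.4854, -0.1958, 0.0118]
tcp_rot: [-3.141, 0.001, 0.011]
force: [-0.3, 1.1, 0.2]
opening: 0.085
grasp_force: 0.0
```

Request:
move_arm(increments=[[0,0,0,0,0,0,0],[0,0,0,0,0,0,0.2],[0,0,0,0,0,0,0.4],[0,0,0,0,0,0,0.6],[0,0,0,0,0,0,0.6]], squeeze=40)

```text
t: 4.6
position: [0.4866, -0.2007, 0.0156]
tcp_rot: [3.138, -0.004, 0.006]
force: [-2.2, -9.8, 4.3]
opening: 0.0409
grasp_force: 41.9
```

Request:
move_arm(increments=[[0,3,-20,0,0,0,0.6],[0,4,-50,0,0,0,0.6],[0,4,-90,0,0,0,0.6],[0,4,-120,0,0,0,0.6],[0,4,-120,0,0,0,0.6]])

```text
t: 5.22
position: [0.4874, -0.2019, 0.1363]
tcp_rot: [-3.141, -0.006, 0.008]
force: [0.4, -0.2, -2.6]
opening: 0.0415
grasp_force: 44.0
```

```bash
python3 - <<'E'
from h import *
print(r.observe()["opening"],r.observe()["grasp_force"],r.observe()["position"])
rows([(.473,-.407,.12,0,.6),(.473,-.407,.03,0,.6)])
c=r.camera("wrist");save(c,"w2.png")
E
```

```text
0.04149285854990122 43.96204590797424 [ 0.48736263 -0.20186427  0.13631367]
[np.float64(-4.0), np.float64(51.0), np.float64(4.0), np.float64(-0.0), np.float64(-0.006), np.float64(0.002), np.float64(0.6)]
[np.float64(-8.0), np.float64(103.0), np.float64(8.0), np.float64(-0.0), np.float64(-0.006), np.float64(0.004), np.float64(0.6)]
[np.float64(-12.0), np.float64(154.0), np.float64(12.0), np.float64(-0.0), np.float64(-0.006), np.float64(0.006), np.float64(0.6)]
[np.float64(-16.0), np.float64(205.0), np.float64(16.0), np.float64(-0.0), np.float64(-0.006), np.float64(0.008), np.float64(0.6)]
[np.float64(-16.0), np.float64(205.0), np.float64(61.0), np.float64(-0.0), np.float64(-0.006), np.float64(0.008), np.float64(0.6)]
--
[np.float64(0.0), np.float64(-0.0), np.float64(45.0), np.float64(0.0), np.float64(0.0), np.float64(0.0), np.float64(0.6)]
```

View pics/w2.png

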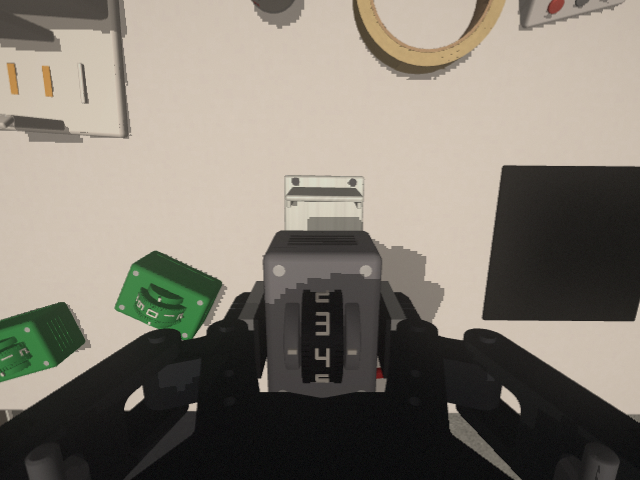

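Request:
move_arm(increments=[[-4,51,4,0,0,0,0.6],[-8,103,8,0,0,0,0.6],[-12,154,12,0,0,0,0.6],[-16,205,20,0,0,0,0.6],[-16,205,60,0,0,0,0.6]])

```text
t: 5.9
position: [0.4695, -0.4125, 0.0737]
tcp_rot: [3.137, -0.001, 0.002]
force: [1.7, 0.7, -2.5]
opening: 0.0415
grasp_force: 44.1
```

Request:
move_arm(increments=[[0,0,30,0,0,0,0.6],[0,0,50,0,0,0,0.6],[0,0,56,0,0,0,0.6],[0,0,56,0,0,0,0.6]])

```text
t: 6.4
position: [0.4714, -0.4068, 0.0176]
tcp_rot: [3.141, -0.0, 0.008]
force: [0.3, -0.1, -1.6]
opening: 0.0411
grasp_force: 44.0
```

Request:
move_arm(increments=[[0,0,2,0,0,0,0.6],[0,0,3,0,0,0,0.6],[0,0,3,0,0,0,0.6]])

```text
t: 6.78
position: [0.4716, -0.4068, 0.0148]
tcp_rot: [3.141, -0.001, 0.008]
force: [0.6, 0.3, -0.8]
opening: 0.0413
grasp_force: 44.2
```

Request:
move_arm(increments=[[0,0,1,0,0,0,0.6],[0,0,1.5,0,0,0,0.6],[0,0,1.5,0,0,0,0.6]])

```text
t: 7.15
position: [0.4716, -0.4068, 0.0147]
tcp_rot: [-3.141, -0.001, 0.008]
force: [-5.9, 6.9, 17.8]
opening: 0.0412
grasp_force: 46.4
```

Touching. Release, wait, then rise and take a close look.

Request:
move_arm(increments=[[0,0,-1,0,0,0,0.2],[0,0,-1,0,0,0,-0.4],[0,0,-1,0,0,0,-0.7],[0,0,-1,0,0,0,-0.7],[0,0,-1,0,0,0,-0.7]])

```text
t: 7.78
position: [0.4712, -0.4067, 0.0137]
tcp_rot: [3.142, 0.0, 0.008]
force: [0.4, -0.5, -0.6]
opening: 0.0725
grasp_force: 0.0
```

Request:
move_arm(increments=[[0,0,-30,0,0,0,-0.7],[0,0,-90,0,0,0,-0.7],[-20,0,-140,0,0,0,1],[-40,0,-140,0,0,0,1],[-40,0,-140,0,0,0,1]])

```text
t: 8.4
position: [0.4298, -0.4071, 0.1536]
tcp_rot: [-3.141, -0.0, 0.006]
force: [-0.1, 0.4, -1.0]
opening: 0.0181
grasp_force: 0.0
```

```bash
python3 - <<'E'
from h import *
c=r.camera("wrist");save(c,"w3.png");print(r.observe()["position"],r.observe()["force"])
for n,h in dict(module=.042,wheel=.055,mat=.004).items():
    for d in r.regions_of("wrist",n)[:2]:
        rc=cv2.minAreaRect(np.argwhere(d["mask"])[:,::-1].astype(np.float32))
        print(n,round(d["confidence"],2),np.round(d["uv"]),at(c,d["uv"],h).round(4),np.round(rc[0]),at(c,rc[0],h).round(4),np.round(rc[1]),round(rc[2],1))
E
```

```text
[ 0.43089423 -0.40636564  0.15303648] [0.85573252 0.74459031 0.72881789]
module 0.67 [322. 182.] [ 0.4676 -0.4054  0.042 ] [321. 180.] [ 0.4692 -0.4047  0.042 ] [86. 58.] 90.0
wheel 0.69 [322. 184.] [ 0.468  -0.4053  0.055 ] [322. 181.] [ 0.4698 -0.4051  0.055 ] [50. 19.] 90.0
mat 0.67 [314. 139.] [ 0.4979 -0.3985  0.004 ] [318. 167.] [ 0.4764 -0.4025  0.004 ] [167. 163.] 0.8
```

View pics/w3.png

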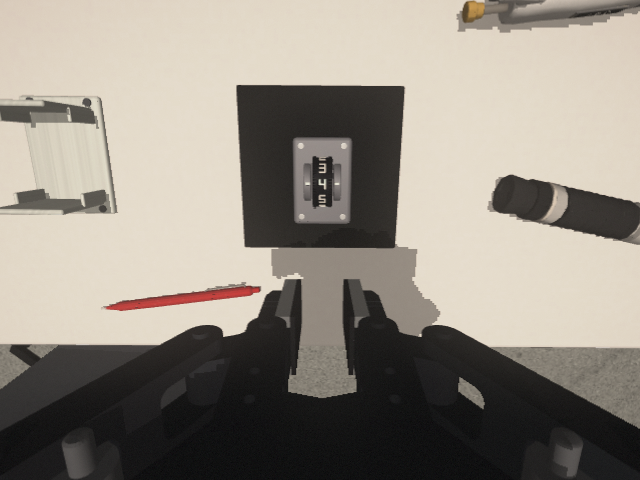

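Module upright on the mat at (322,180), with 4 still between the marks. Now the tip goes above the wheel.

Request:
move_arm(increments=[[15,-1,40,0,0,-0.007,1],[31,-1,80,0,0,-0.007,1],[31,-1,90,0,0,-0.007,1],[31,-1,94,0,0,-0.007,1],[31,-1,94,0,0,-0.007,1]])

```text
t: 9.22
position: [0.4619, -0.4066, 0.0608]
tcp_rot: [3.141, -0.001, 0.014]
force: [-0.7, 1.1, 0.2]
opening: 0.0003
grasp_force: 0.0
```

Request:
move_arm(increments=[[0,0,1,0,0,0,1],[0,0,2,0,0,0,1],[0,0,3,0,0,0,1],[0,0,3,0,0,0,1]])

```text
t: 9.72
position: [0.4622, -0.4057, 0.0569]
tcp_rot: [-3.142, -0.0, 0.015]
force: [-0.4, -0.5, -0.5]
opening: 0.0003
grasp_force: 0.0
```

Request:
move_arm(increments=[[0,0,1,0,0,0,1],[0,0,1.5,0,0,0,1],[0,0,1.5,0,0,0,1]])

```text
t: 10.1
position: [0.4625, -0.4059, 0.056]
tcp_rot: [-3.142, -0.001, 0.015]
force: [-1.7, 2.4, 7.0]
opening: 0.0
grasp_force: 3.6
```

Request:
move_arm(increments=[[0,0,0.5,0,0,0,1],[4,0,0.5,0,0,0,1],[8,0,0.5,0,0,0,1],[12,0,0.5,0,0,0,1],[14,0,0.5,0,0,0,1]])

```text
t: 10.72
position: [0.4755, -0.406, 0.0559]
tcp_rot: [-3.141, 0.001, 0.014]
force: [-7.4, 4.2, 14.9]
opening: 0.0
grasp_force: 7.9
```

Request:
move_arm(increments=[[0,0,-6,0,0,0,1],[-25,0,-50,0,0,0,1],[-45,0,-90,0,0,0,1],[-45,0,-90,0,0,0,1]])

```text
t: 11.22
position: [0.4308, -0.4082, 0.148]
tcp_rot: [3.139, -0.005, 0.012]
force: [-0.2, -0.5, -0.4]
opening: -0.0001
grasp_force: 0.0
```

```bash
python3 - <<'E'
from h import *
c=r.camera("wrist");save(c,"w4.png",(200,60,440,240),3)
print(r.observe()["position"])
for n,h in dict(module=.042,wheel=.055).items():
    for d in r.regions_of("wrist",n)[:1]:
        print(n,round(d["confidence"],2),np.round(d["uv"]),at(c,d["uv"],h).round(4))
E
```

```text
[ 0.43147153 -0.40681322  0.14610952]
module 0.8 [323. 183.] [ 0.4691 -0.4074  0.042 ]
```

View pics/w4.png

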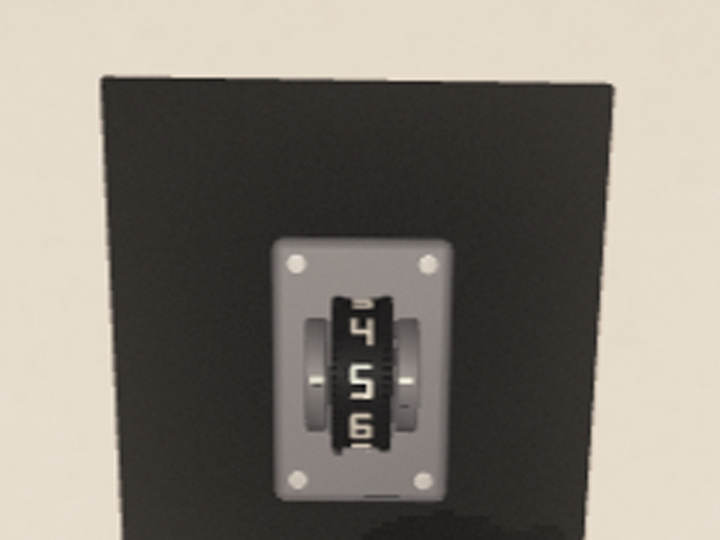

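The wheel now reads 5 between the marks at crop (362,381), and the module has not shifted. One 14 mm stroke gives one digit, so two more.

Request:
move_arm(increments=[[16,-1,40,0,0,0,1],[31,-1,80,0,0,0,1],[31,-1,86,0,0,0,1],[31,-1,88.5,0,0,0,1],[31,-1,90,0,0,0,1]])

```text
t: 12.0
position: [0.4637, -0.4033, 0.0558]
tcp_rot: [-3.139, -0.001, 0.016]
force: [-2.2, 11.3, 25.9]
opening: -0.0
grasp_force: 13.1
```

Request:
move_arm(increments=[[0,0,0,0,0,0,1],[4,0,0,0,0,0,1],[8,0,0,0,0,0,1],[12,0,0,0,0,0,1],[14,0,0,0,0,0,1]])

```text
t: 12.62
position: [0.4766, -0.4032, 0.0559]
tcp_rot: [-3.139, 0.0, 0.016]
force: [-6.0, 9.6, 22.3]
opening: -0.0003
grasp_force: 11.2
```

Request:
move_arm(increments=[[0,0,-6,0,0,0,1],[-14,0,-6,0,0,0,1],[-14,0,-4,0,0,0,1],[-14,0,-1.5,0,0,0,1],[-14,0,0,0,0,0,1]])

```text
t: 13.25
position: [0.4624, -0.4049, 0.0556]
tcp_rot: [-3.141, -0.001, 0.015]
force: [-4.7, 5.3, 22.0]
opening: -0.0001
grasp_force: 10.8
```

Request:
move_arm(increments=[[0,0,0,0,0,0,1],[4,0,0,0,0,0,1],[8,0,0,0,0,0,1],[12,0,0,0,0,0,1],[14,0,0,0,0,0,1]])

```text
t: 13.88
position: [0.4753, -0.4049, 0.0559]
tcp_rot: [-3.141, 0.001, 0.014]
force: [-10.4, 5.2, 19.9]
opening: -0.0002
grasp_force: 9.7
```

Request:
move_arm(increments=[[0,0,-6,0,0,0,1],[-25,0,-50,0,0,0,1],[-45,0,-90,0,0,0,1],[-45,0,-90,0,0,0,1]])

```text
t: 14.38
position: [0.431, -0.4071, 0.1477]
tcp_rot: [3.139, -0.004, 0.013]
force: [0.5, 0.9, 0.0]
opening: -0.0
grasp_force: 0.0
```

```bash
python3 - <<'E'
from h import *
c=r.camera("wrist");save(c,"w5.png",(200,60,440,240),3)
print(r.observe()["position"])
for d in r.regions_of("wrist","module")[:1]:
        print(round(d["confidence"],2),np.round(d["uv"]),at(c,d["uv"],.042).round(4))
E
```

```text
[ 0.43165068 -0.40566716  0.14589513]
0.89 [321. 184.] [ 0.4684 -0.405   0.042 ]
```

View pics/w5.png

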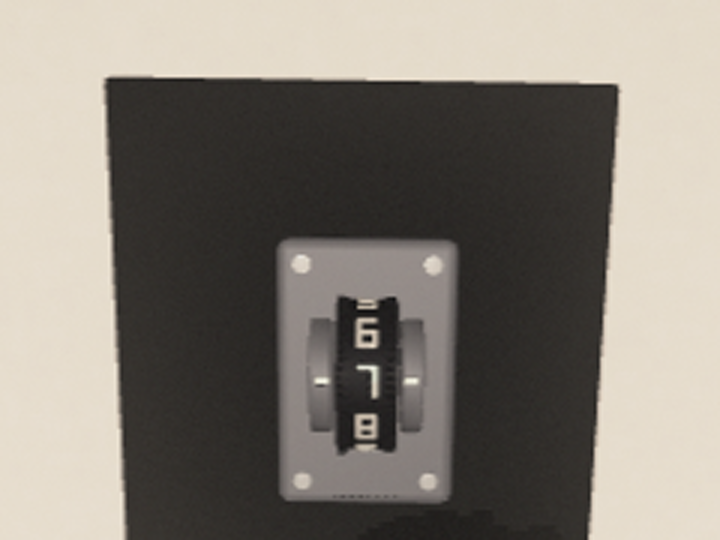

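7 sits between the marks at crop (367,381) and the module is still upright. Next I turn the open gripper to grip it by its ends.

```bash
python3 - <<'E'
from h import *
rows([(.4695,-.405,.146,1.571,-1),(.4695,-.405,.03,1.571,-1)])
E
```

```text
[np.float64(4.0), np.float64(0.0), np.float64(-0.0), np.float64(-0.0), np.float64(-0.001), np.float64(-0.173), np.float64(-1.0)]
[np.float64(8.0), np.float64(0.0), np.float64(-0.0), np.float64(-0.0), np.float64(-0.001), np.float64(-0.346), np.float64(-1.0)]
[np.float64(13.0), np.float64(0.0), np.float64(-0.0), np.float64(-0.0), np.float64(-0.001), np.float64(-0.519), np.float64(-1.0)]
[np.float64(17.0), np.float64(0.0), np.float64(-1.0), np.float64(0.0), np.float64(-0.001), np.float64(-0.691), np.float64(-1.0)]
[np.float64(21.0), np.float64(0.0), np.float64(-1.0), np.float64(0.0), np.float64(-0.001), np.float64(-0.864), np.float64(-1.0)]
--
[np.float64(3.0), np.float64(3.0), np.float64(-0.0), np.float64(0.0), np.float64(0.0), np.float64(-0.173), np.float64(-1.0)]
[np.float64(5.0), np.float64(6.0), np.float64(-0.0), np.float64(0.0), np.float64(0.0), np.float64(-0.346), np.float64(-1.0)]
[np.float64(8.0), np.float64(10.0), np.float64(-0.0), np.float64(0.0), np.float64(0.0), np.float64(-0.519), np.float64(-1.0)]
[np.float64(11.0), np.float64(13.0), np.float64(-1.0), np.float64(0.0), np.float64(0.0), np.float64(-0.691), np.float64(-1.0)]
[np.float64(11.0), np.float64(13.0), np.float64(57.0), np.float64(0.0), np.float64(0.0), np.float64(-0.691), np.float64(-1.0)]
--
[np.float64(0.0), np.float64(-0.0), np.float64(58.0), np.float64(0.0), np.float64(0.0), np.float64(0.0), np.float64(-1.0)]
```

Request:
move_arm(increments=[[4,0,0,0,0,-0.173,-1],[8,0,0,0,0,-0.346,-1],[13,0,0,0,0,-0.519,-1],[17,0,0,0,0,-0.691,-1],[21,0,0,0,0,-0.864,-1]])

```text
t: 15.1
position: [0.4527, -0.4039, 0.143]
tcp_rot: [-3.139, 0.0, 0.886]
force: [-0.6, -0.2, 0.1]
opening: 0.0852
grasp_force: 0.0
```

Request:
move_arm(increments=[[3,3,0,0,0,-0.173,-1],[5,6,0,0,0,-0.346,-1],[8,10,0,0,0,-0.519,-1],[11,13,0,0,0,-0.691,-1],[11,13,0,0,0,-0.691,-1]])

```text
t: 15.72
position: [0.4696, -0.4038, 0.1432]
tcp_rot: [-3.14, -0.001, 1.57]
force: [-0.9, -0.5, -0.1]
opening: 0.0853
grasp_force: 0.0
```

```bash
python3 - <<'E'
from h import *
c=r.camera("wrist");save(c,"w6.png")
print(r.observe()["position"],r.observe()["tcp_rot"],r.observe()["opening"])
for d in r.regions_of("wrist","module")[:1]:
        print(round(d["confidence"],2),np.round(d["uv"]),at(c,d["uv"],.042).round(4))
rows([(.4695,-.405,.008,1.571,-1)],45)
E
```

```text
[ 0.46927928 -0.40406371  0.14345711] [-3.14004755e+00 -1.21859884e-03  1.56675384e+00] 0.08553432646173678
0.91 [323. 239.] [ 0.4686 -0.4016  0.042 ]
[np.float64(-0.0), np.float64(0.0), np.float64(34.0), np.float64(-0.001), np.float64(-0.001), np.float64(-0.001), np.float64(-1.0)]
[np.float64(-0.0), np.float64(0.0), np.float64(68.0), np.float64(-0.001), np.float64(-0.001), np.float64(-0.002), np.float64(-1.0)]
[np.float64(-1.0), np.float64(0.0), np.float64(102.0), np.float64(-0.001), np.float64(-0.001), np.float64(-0.004), np.float64(-1.0)]
[np.float64(-1.0), np.float64(1.0), np.float64(136.0), np.float64(-0.001), np.float64(-0.001), np.float64(-0.005), np.float64(-1.0)]
```

View pics/w6.png

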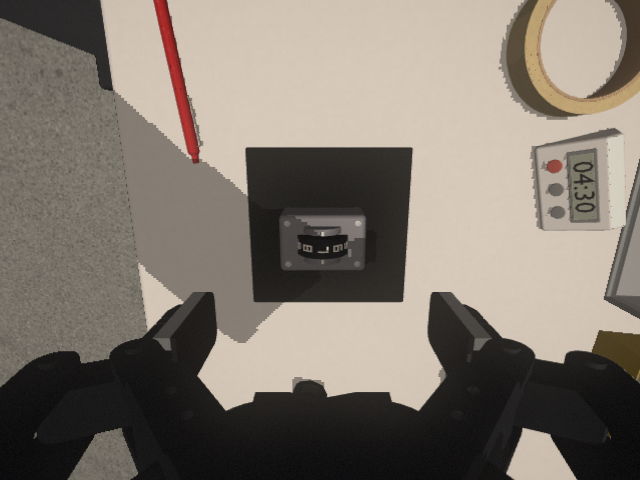

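The module is centred between the pads at (323,240). Descend and grip its ends.

Request:
move_arm(increments=[[0,0,40,0,0,0,-1],[0,0,80,0,0,0,-1],[0,0,115,0,0,0,-1],[0,0,134,0,0,0,-1],[0,0,134,0,0,0,-1]])

```text
t: 16.45
position: [0.4685, -0.4043, 0.0098]
tcp_rot: [-3.139, -0.001, 1.569]
force: [0.1, -1.0, 0.7]
opening: 0.0853
grasp_force: 0.0
```

Request:
move_arm(increments=[[0,0,0,0,0,0,-0.6],[0,0,0,0,0,0,-0.3],[0,0,0,0,0,0,0],[0,0,0,0,0,0,0.2],[0,0,0,0,0,0,0.2]], squeeze=45)

```text
t: 17.08
position: [0.47, -0.4056, 0.0126]
tcp_rot: [3.139, 0.001, 1.569]
force: [-0.5, 0.6, 7.4]
opening: 0.0611
grasp_force: 50.2
```

Request:
move_arm(increments=[[0,0,-20,0,0,0,0.2],[0,0,-60,0,0,0,0.2],[0,0,-110,0,0,0,0.2],[0,0,-150,0,0,0,0.2],[0,0,-150,0,0,0,0.2]])

```text
t: 17.7
position: [0.4706, -0.4064, 0.1658]
tcp_rot: [3.135, 0.004, 1.569]
force: [0.1, 0.4, -2.9]
opening: 0.0615
grasp_force: 50.2
```

```bash
python3 - <<'E'
from h import *
print(r.observe()["position"],r.observe()["tcp_rot"],r.observe()["opening"])
rows([(.5,-.05,.2,.6,.2),(.53,0,.2,0.03,.2)],55,.16)
E
```

```text
[ 0.47058922 -0.40635285  0.16578273] [3.13532234 0.0036024  1.56924338] 0.061470487801988064
[np.float64(51.0), np.float64(4.0), np.float64(-5.0), np.float64(0.007), np.float64(0.003), np.float64(0.138), np.float64(0.2)]
[np.float64(102.0), np.float64(8.0), np.float64(-10.0), np.float64(0.007), np.float64(0.003), np.float64(0.277), np.float64(0.2)]
[np.float64(153.0), np.float64(12.0), np.float64(-15.0), np.float64(0.007), np.float64(0.002), np.float64(0.415), np.float64(0.2)]
[np.float64(204.0), np.float64(17.0), np.float64(-20.0), np.float64(0.007), np.float64(0.002), np.float64(0.554), np.float64(0.2)]
[np.float64(254.0), np.float64(21.0), np.float64(-25.0), np.float64(0.007), np.float64(0.001), np.float64(0.692), np.float64(0.2)]
--
[np.float64(42.0), np.float64(-29.0), np.float64(-5.0), np.float64(0.0), np.float64(-0.0), np.float64(0.138), np.float64(0.2)]
[np.float64(84.0), np.float64(-59.0), np.float64(-10.0), np.float64(-0.0), np.float64(-0.0), np.float64(0.277), np.float64(0.2)]
[np.float64(98.0), np.float64(-61.0), np.float64(-10.0), np.float64(0.0), np.float64(-0.0), np.float64(0.419), np.float64(0.2)]
[np.float64(112.0), np.float64(-63.0), np.float64(-10.0), np.float64(0.0), np.float64(-0.0), np.float64(0.562), np.float64(0.2)]
[np.float64(127.0), np.float64(-65.0), np.float64(-10.0), np.float64(0.0), np.float64(-0.0), np.float64(0.704), np.float64(0.2)]
--
[np.float64(10.0), np.float64(-11.0), np.float64(-0.0), np.float64(0.0), np.float64(-0.0), np.float64(0.142), np.float64(0.2)]
```

Request:
move_arm(increments=[[51,4,-5,0,0,0.138,0.2],[102,8,-10,0,0,0.277,0.2],[153,12,-15,0,0,0.415,0.2],[204,17,-20,0,0,0.554,0.2],[254,21,-25,0,0,0.692,0.2]])

```text
t: 18.32
position: [0.4899, -0.1489, 0.1857]
tcp_rot: [-3.141, 0.0, 0.873]
force: [1.0, 1.4, -2.5]
opening: 0.061
grasp_force: 50.1
```

Request:
move_arm(increments=[[42,-29,-5,0,0,0.138,0.2],[84,-59,-10,0,0,0.277,0.2],[98,-61,-10,0,0,0.419,0.2],[112,-63,-10,0,0,0.562,0.2],[127,-65,-10,0,0,0.704,0.2]])

```text
t: 18.95
position: [0.5211, -0.0112, 0.1955]
tcp_rot: [-3.141, 0.001, 0.169]
force: [-0.1, -0.5, -1.4]
opening: 0.0609
grasp_force: 50.1
```

Request:
move_arm(increments=[[10,-11,0,0,0,0.142,0.2],[10,-11,0,0,0,0.142,0.2]])

```text
t: 19.2
position: [0.5292, 0.0019, 0.1953]
tcp_rot: [3.141, 0.001, 0.034]
force: [-0.2, -0.2, -2.2]
opening: 0.0612
grasp_force: 50.1
```

```bash
python3 - <<'E'
from h import *
print(r.observe()["position"],r.observe()["tcp_rot"],r.observe()["opening"])
c=r.camera("wrist");save(c,"w7.png")
for n in ["module","dock"]:
  for d in r.regions_of("wrist",n)[:1]: print(n,d["uv"])
E
```

```text
[0.52919623 0.00186387 0.19529302] [3.14134210e+00 1.16856814e-03 3.41743724e-02] 0.06123576988121725
module [321.1, 320.6]
dock [325.5, 87.1]
```

View pics/w7.png

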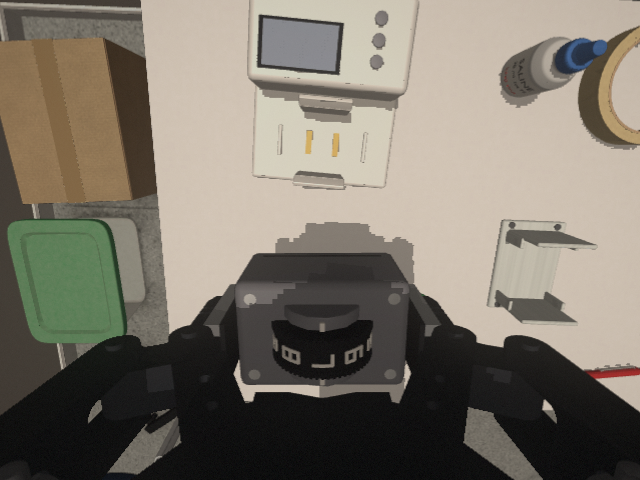

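The module is held with 7 still on top. The slot centre is at about (322,143), with the sills at (280,139) and (364,147) and the wall tops at (319,175) and (326,97).

```bash
python3 - <<'E'
from h import *
c=r.camera("wrist")
for p,z in [((280,139),.014),((364,147),.014),((309,142),.010),((336,145),.010),((299,97),.06),((352,102),.06),((292,174),.06),((344,178),.06),((256,184),.008),((385,187),.008)]: print(p,at(c,p,z).round(4))
cv2.imwrite("pics/d.png",cv2.resize(c["frame"][80:200,240:410,::-1].copy(),None,fx=4.5,fy=4.5,interpolation=cv2.INTER_CUBIC))
E
```

```text
(280, 139) [0.5961 0.0408 0.014 ]
(364, 147) [ 0.5918 -0.0337  0.014 ]
(309, 142) [0.5944 0.0153 0.01  ]
(336, 145) [ 0.5926 -0.0089  0.01  ]
(299, 97) [0.6257 0.0217 0.06  ]
(352, 102) [ 0.6236 -0.0174  0.06  ]
(292, 174) [0.5698 0.0262 0.06  ]
(344, 178) [ 0.5681 -0.0143  0.06  ]
(256, 184) [0.5552 0.0636 0.008 ]
(385, 187) [ 0.5565 -0.0562  0.008 ]
```

View pics/d.png

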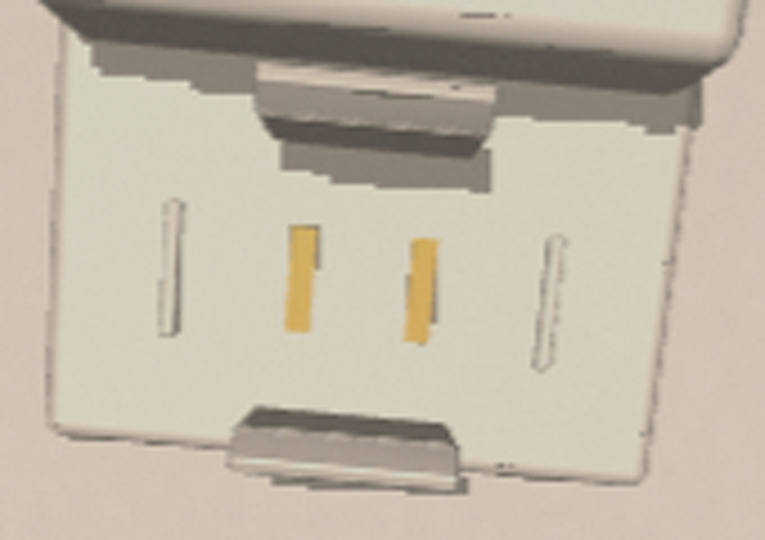

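```bash
python3 - <<'E'
from h import *
c=r.camera("wrist")
P=[at(c,p,.2247) for p in [(250,299),(394,299),(390,374),(255,374)]]
print(np.array(P).round(4),np.mean(P,0).round(4),r.observe()["position"])
rows([(.595,.003,.14,-.05,.2),(.595,.003,.085,-.05,.2)],40)
E
```

```text
[[ 0.5399  0.027   0.2247]
 [ 0.5416 -0.0231  0.2247]
 [ 0.5115 -0.0242  0.2247]
 [ 0.5098  0.0257  0.2247]] [0.5257 0.0014 0.2247] [5.29154811e-01 2.70425369e-04 1.95811212e-01]
[np.float64(22.0), np.float64(-0.0), np.float64(19.0), np.float64(0.0), np.float64(0.0), np.float64(0.028), np.float64(0.2)]
[np.float64(44.0), np.float64(-0.0), np.float64(37.0), np.float64(0.0), np.float64(0.0), np.float64(0.055), np.float64(0.2)]
[np.float64(66.0), np.float64(-1.0), np.float64(56.0), np.float64(0.0), np.float64(0.0), np.float64(0.083), np.float64(0.2)]
[np.float64(66.0), np.float64(-1.0), np.float64(83.0), np.float64(0.0), np.float64(0.0), np.float64(0.083), np.float64(0.2)]
[np.float64(66.0), np.float64(-1.0), np.float64(111.0), np.float64(0.0), np.float64(0.0), np.float64(0.083), np.float64(0.2)]
--
```

Request:
move_arm(increments=[[22,0,19,0,0,0.028,0.2],[44,0,37,0,0,0.055,0.2],[68,1,56,0,0,0.083,0.2],[68,1,83,0,0,0.083,0.2],[68,1,108,0,0,0.083,0.2]])

```text
t: 20.08
position: [0.5974, 0.0015, 0.0868]
tcp_rot: [3.141, 0.0, -0.051]
force: [0.0, -0.2, -2.7]
opening: 0.0611
grasp_force: 50.2
```

Request:
move_arm(increments=[[0,0,0,0,0,0,0.2],[0,0,0,0,0,0,0.2]])

```text
t: 20.32
position: [0.598, 0.0018, 0.0889]
tcp_rot: [-3.141, -0.001, -0.051]
force: [1.4, 0.9, -2.4]
opening: 0.0613
grasp_force: 49.9
```

```bash
python3 - <<'E'
from h import *
s=r.observe();print(s["position"],s["tcp_rot"],s["force"])
for cam in ["wrist","top"]:
  c=r.camera(cam)
  for n in ["module","wheel","dock"]:
    for d in r.regions_of(cam,n)[:3]:
      rc=cv2.minAreaRect(np.argwhere(d["mask"])[:,::-1].astype(np.float32))
      print(cam,n,round(d["confidence"],2),np.round(d["uv"]),at(c,d["uv"],s["position"][2]+.03).round(4),at(c,rc[0],s["position"][2]+.03).round(4))
E
```

```text
[0.59803548 0.00184726 0.08892649] [-3.14148658e+00 -1.12571114e-03 -5.12149103e-02] [ 1.38258919  0.90177463 -2.39237642]
wrist module 0.82 [484. 444.] [ 0.5456 -0.0575  0.1189] [ 0.5454 -0.0588  0.1189]
wrist module 0.79 [319. 317.] [0.6034 0.0038 0.1189] [0.6026 0.003  0.1189]
wrist wheel 0.6 [322. 353.] [0.5891 0.0036 0.1189] [0.5905 0.0037 0.1189]
wrist dock 0.65 [316. 151.] [0.6598 0.0018 0.1189] [0.6535 0.0017 0.1189]
wrist dock 0.26 [321. 352.] [0.5897 0.004  0.1189] [0.5907 0.0035 0.1189]
top module 0.93 [264. 292.] [ 0.4285 -0.0928  0.1189] [ 0.4264 -0.0921  0.1189]
top module 0.9 [199. 320.] [0.3812 0.0212 0.1189] [0.3857 0.0216 0.1189]
top module 0.81 [216. 211.] [ 0.5795 -0.0069  0.1189] [ 0.5801 -0.002   0.1189]
top wheel 0.74 [233. 218.] [ 0.5651 -0.0378  0.1189] [ 0.6051 -0.0156  0.1189]
top wheel 0.65 [261. 292.] [ 0.4286 -0.088   0.1189] [ 0.4277 -0.0897  0.1189]
top wheel 0.49 [200. 317.] [0.387  0.0202 0.1189] [0.3889 0.0231 0.1189]
top dock 0.66 [238. 215.] [ 0.5706 -0.047   0.1189] [ 0.6048 -0.0169  0.1189]
top dock 0.38 [403. 177.] [ 0.6364 -0.3522  0.1189] [ 0.6348 -0.351   0.1189]
```

Request:
move_arm(increments=[[0,0,12,0,0,0,0.2],[0,0,24,0,0,0,0.2],[0,0,34,0,0,0,0.2],[0,0,44,0,0,0,0.2],[0,0,44,0,0,0,0.2]])

```text
t: 21.35
position: [0.5968, 0.0021, 0.0427]
tcp_rot: [3.141, 0.002, -0.051]
force: [0.1, -0.8, -3.0]
opening: 0.0612
grasp_force: 50.1
```

No contact so far, so I continue to just above the floor.

Request:
move_arm(increments=[[0,0,8,0,0,0,0.2],[0,0,15,0,0,0,0.2],[0,0,20,0,0,0,0.2],[0,0,22,0,0,0,0.2],[0,0,22,0,0,0,0.2]])

```text
t: 21.98
position: [0.5975, 0.0022, 0.0218]
tcp_rot: [3.142, 0.0, -0.051]
force: [0.1, -0.3, -1.4]
opening: 0.0611
grasp_force: 50.1
```

Request:
move_arm(increments=[[0,0,1,0,0,0,0.2],[0,0,2,0,0,0,0.2],[0,0,2,0,0,0,0.2]])

```text
t: 22.35
position: [0.5975, 0.0022, 0.0198]
tcp_rot: [3.142, 0.0, -0.051]
force: [-0.7, -0.0, -2.3]
opening: 0.061
grasp_force: 50.1
```

Request:
move_arm(increments=[[0,0,1,0,0,0,0.2],[0,0,1.5,0,0,0,0.2],[0,0,1.5,0,0,0,0.2]])

```text
t: 22.72
position: [0.5976, 0.0022, 0.0186]
tcp_rot: [-3.141, -0.0, -0.051]
force: [-2.4, 0.6, 3.5]
opening: 0.0615
grasp_force: 50.6
```

Request:
move_arm(increments=[[0,0,0,0,0,0,-0.3],[0,0,0,0,0,0,-0.8],[0,0,0,0,0,0,-1],[0,0,0,0,0,0,-1]])

```text
t: 23.22
position: [0.5976, 0.0021, 0.0183]
tcp_rot: [3.142, -0.0, -0.051]
force: [0.9, -0.2, 0.4]
opening: 0.0853
grasp_force: 0.0
```

Request:
move_arm(increments=[[0,0,-20,0,0,0,-1],[0,0,-60,0,0,0,-1],[0,0,-110,0,0,0,-1],[-60,0,-140,0,0,0,-1],[-60,0,-140,0,0,0,-1]])

```text
t: 23.85
position: [0.5366, 0.0051, 0.162]
tcp_rot: [-3.139, -0.004, -0.052]
force: [0.0, 0.0, -0.4]
opening: 0.0854
grasp_force: 0.0
```

```bash
python3 - <<'E'
from h import *
s=r.observe();print(s["position"],s["force"])
c=r.camera("wrist")
for n,h in [("module",.048),("wheel",.06)]:
    for d in r.regions_of("wrist",n)[:2]:
      rc=cv2.minAreaRect(np.argwhere(d["mask"])[:,::-1].astype(np.float32))
      print(n,round(d["confidence"],2),np.round(d["uv"]),at(c,d["uv"],h).round(4),at(c,rc[0],h).round(4),np.round(rc[1]),round(rc[2],1))
# white-digit layout on the wheel: patch upscaled and printed as text
w=[d for d in r.recognise("wrist","wheel")][0]["uv"];u,v=map(int,w)
g=cv2.cvtColor(c["frame"][v-14:v+14,u-32:u+32],cv2.COLOR_RGB2GRAY)
for row in g: print("".join(" .:-=+*#%@"[min(9,int(x)//26)] for x in row))
E
```

```text
[0.53662932 0.00507203 0.16202757] [ 0.04745607  0.02914657 -0.41930374]
module 0.7 [321. 157.] [0.5922 0.0047 0.048 ] [0.595  0.0039 0.048 ] [60. 87.] 90.0
module 0.57 [407. 329.] [ 0.4545 -0.0577  0.048 ] [ 0.4545 -0.0674  0.048 ] [70. 58.] 22.2
wheel 0.82 [322. 154.] [0.5942 0.0032 0.06  ] [0.5946 0.0039 0.06  ] [20. 49.] 90.0
wheel 0.78 [303. 390.] [0.4106 0.0282 0.06  ] [0.4103 0.0289 0.06  ] [15. 19.] 52.1
============-::::-------------==----------::::::::-=============
============-----::::::::::::::::::::::::::::::::-==============
===================---------::::::::::::::::::----------========
=====-:.................................................:-======
=====-...................................................-======
=====-...................................................-======
=====-...................................................-======
=====-:.................................................-=======
======-.................................................-=======
======-:.........:...............................::....::-======
========-:.-++++***+-.............
[... 435 characters left out ...]
::::::......::::::::::.......:............:-======
=======:................................................-=======
=====-:.................................................:-======
=====-:.................................................:-======
=====-:..................................................-======
=====-:..................................................-======
======--::...........................................::::-======
==========-:::::::.......:::..:...:......:::::----==============
==========-:::::::::::::::::::::::...:::::::::::::-=============
============-:::::------------+*+===---------:::::-============-
============-::::-------------**+=----------::::::-=============
```

The wheel's grey-level print shows 8‑7‑6 with 7 centred on the index mark, and the module sits at the slot centre.

```bash
python3 -c "
from station import r
print(r.finish_job())"
```

```text
the job is handed in; nothing more can be done
None
```

I handed the job in: by its own readings the module is fully down and released in the console slot, about 2 mm from the slot's centre, with the wheel on 7, but no verdict came back.

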